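# Hold a label block in the assembly jig

### The arm

A 6-joint arm with a two-finger parallel gripper is mounted at the origin on the work surface. World frame = base frame: x ahead of the robot, y to its left, z up, the work surface at z = 0. Lengths are in m, angles in degrees, forces in N, time in s.
With the tool pointing down it reaches from about 0.25 to 0.775 m from the base axis. Payload 4 kg.
Tool frame: the origin (TCP) lies midway between the tips of the shut fingers; the grasp point (between the pads) lies 19 mm behind it; y points along the fingers, z is the direction in which the jaws open and shut, and the axes are right-handed (so a half turn about y gives the same grasp; the last joint's range is limited). The gripper opens to 85 mm and grips with 20 to 120 N. Pads are 22 mm wide; open, the fingers measure 114 mm over their backs; the gripper's body (76 mm by 85 mm) begins 54 mm behind the grasp point. The pads swing forward as they close: fully open they stand 13 mm farther back than shut.
Start: joints at [65.082, 4.996, 78.535, -0, 96.463, -5.907], TCP at [0.179, 0.52, 0.231] pointing down, gripper open.
Joint ranges: [-177.83, 177.83], [-43.37, 116.18], [15.69, 146.23], [-61.86, 241.86], [9.47, 152.12], [-147.06, 147.06]. Speed limits (degrees/s): [159.86, 159.86, 180, 180, 180, 180].

### API

Orientations are given as a 3x3 rotation matrix whose columns are the frame's x, y, z axes.
In Python, from plant import r, move_gripper, imaging gives the robot as it stands. Calls block until the motion is done:
- r.reach(position, orientation): joint-space move of the TCP to a pose.
- r.line_to(position, orientation=None, max_speed=0.15, threshold=None): straight line of the TCP; orientation=None keeps the orientation; max_speed is the mean speed in m/s. With threshold (N) it stops when the force on the tool has changed by that much, and returns True; else False.
- r.move_j(angles): joint-space move.
- move_gripper(opening, strength=None): finger opening in m; strength is the grip in N (None keeps the last); returns when the fingers have stopped.
- r.dwell(seconds).
- r.solve_ik(position, orientation): joint angles nearest the present ones, or None.
- imaging.camera(name): name is "scene" or "top"; returns the picture (480x640x3 uint8, blue, green, red); there is no depth.
- imaging.camera_params(name): a dict with "K" (3x3 intrinsics, pixels), "eye" and "orientation" of the camera in the world. Camera axes: x right, y up, looking along -z (the intrinsics and any distortion apply to the point x, -y, -z); pixel columns grow to the right and rows downward; lengths in m; the calibration is good to about 2 mm. A picture is of the moment at which its call begins. camera_params takes no time and is no camera call.
A pose or a line that the arm cannot do raises r.Unreachable and nothing moves.
- r.finish_job(): hands the job in, once; it reports no verdict.
Readings, each from a call of its own:
- r.read_time(): time.
- r.read_qpos(): joint angles.
- r.read_qvel(): joint speeds.
- r.read_effort(): joint torques, N m.
- r.read_tcp_pos(): TCP position.
- r.read_eef_rot(): TCP orientation.
- r.read_contact_force(): force on the tool from outside, world axes, zero at the start.
- r.read_moment(): the same for the moment, N m.
- r.read_opening(): finger opening in m.
Only numpy, scipy, OpenCV 4.12 (cv2) and the standard library are available. Lean on these libraries where they do the work, as an engineer would, in place of code of your own. Each camera call takes 0.05 s, during which the arm holds its last target. There are 200 camera calls.

### The job

Take the sloped wooden label block and stand it on the plywood bed of the assembly jig, its upright back flat against the fence and its left end up against the red stop block. Then push it diagonally, down and into the fence at once, and finish while still holding it so, pressed firmly against fence and bed together, so that a colleague can drive the screws: do not let go at the end. Leave the other things on the table where they are.

Things in the scene. Friction and masses are not known exactly. Their poses are not given: they have to be found in the camera images.
- label_block: Loose dark brown wooden label block, 70 to 140 g, 50 deep (x) x 60 long (y) x 45 high (z) mm. Origin: centre of its underside. Upright back at x = +25 mm; flat, parallel upright ends at y = -30 and +30 mm, good to grip from above; flat top from x = 0 to +25 mm; sloped front. Starts upright on the table, its back turned up to 0.7 rad either way from world +x.
- label_face (a point): Middle of the block's 45 degree label face (white card on it), 32.5 mm above its underside, at x = -12.5 mm of the block; same axes. The slope runs from the top (x = 0, 45 mm high) down to x = -25 mm, 20 mm high; below that the front is upright. A push here, down and towards the block's +x, is the diagonal push.
- bed: Plywood bed of the jig, 12 mm thick, fixed on the table. Origin on the table; it reaches from x = -110 to +90 mm and y = -150 to +150 mm, its top at z = 12 mm. x points squarely to the fence, y runs along the fence to the left. The whole jig is turned by up to 0.25 rad.
- fence: Pale wooden fence, fixed on the bed, 25 thick (x) x 300 long (y) x 40 high (z) mm. Origin: middle of the lower edge of its working face, level with the top of the bed; the face is the plane x = 0, turned to -x (the robot's side); axes are those of the bed. The block belongs on its -x side.
- stop: Red stop block, fixed on the bed up against the fence, 60 (x) x 30 (y) x 30 (z) mm, set anywhere along the fence's left half. Origin: centre of its underside, level with the bed's top; axes those of the bed. Its working face is y = -15 mm (right side): the label block's y = +30 mm end goes against it. Wood on wood grips: a steep push may not slide the block.
- offcut: Bystander: plain rectangular pale offcut, 45 x 70 x 28 mm, no sloped face, lying near the label block (the two may have changed places). Origin: centre of its underside. Leave it alone.
- card_stack: Bystander: stack of white index cards with a blue band, 80 x 120 x 35 mm, beyond the jig. Origin: centre of its underside.
- marker: Bystander: red marker with black cap, 140 mm long, 15 mm thick, on the table. Origin: below its middle.
- screwdriver: Bystander: screwdriver, 180 mm long, lying at the left near the robot. It lies along its own x, handle to -x.
- amber_bottle: Bystander: closed amber bottle, 60 mm across, 130 mm high, at the right. Origin: centre of its underside.
- flask: Bystander: white flask, 66 mm across, 170 mm high, at the left. Origin: centre of its underside.
There are look-alikes about, which are no part of the job. What is meant by the label_block is not blue or turquoise, and is the larger of those in its own colour.

How it is judged:
By the outcome, as a careful person would: the job done as asked, in the order asked, and still so for the second after the job is handed in, while the arm keeps its last pose, push and grip.
It also fails if it takes over 48 s, if anything falls off the work surface, if the arm or the gripper's body presses on something with over 40 N, if the wrist force passes 120 N, or if a joint passes its speed limit or range.

## Working session

There is one attempt and no reset: what is moved stays moved. The work goes in short steps, each a Python script; the robot and the scene stay as the last script left them, time stands still between calls to the robot, and variables do not carry over. Pictures are saved under pics/ and viewed, about 8 in all and at most 12, crops included, and the job is handed in when it is done.

```bash
ls; mkdir -p pics; python3 - <<'E'
from plant import r, imaging
import cv2
for n in("scene","top"):
    p=imaging.camera_params(n); print(n,{k:(v.round(4).tolist() if hasattr(v,'round') else v) for k,v in p.items()})
    cv2.imwrite(f"pics/{n}0.png",imaging.camera(n))
print(r.read_time(),r.read_eef_rot().round(3).tolist(),r.read_tcp_pos())
E
```

```text
pics
scene {'K': [[436.8114, 0.0, 309.9505], [0.0, 436.8114, 240.8637], [0.0, 0.0, 1.0]], 'eye': [1.2536, -0.2946, 0.7219], 'orientation': [[0.3919, -0.5897, 0.7062], [0.9199, 0.2626, -0.2912], [-0.0137, 0.7637, 0.6454]]}
top {'K': [[452.1873, 0.0, 313.3494], [0.0, 452.1873, 242.4365], [0.0, 0.0, 1.0]], 'eye': [0.4627, 0.0023, 1.1068], 'orientation': [[-0.0188, 0.9965, -0.0817], [-0.9995, -0.0209, -0.0243], [-0.026, 0.0812, 0.9964]]}
0.1 [[0.945, -0.001, 0.326], [-0.326, -0.002, 0.945], [-0.0, -1.0, -0.002]] [0.17894235 0.5195943  0.23021541]
```

View pics/top0.png

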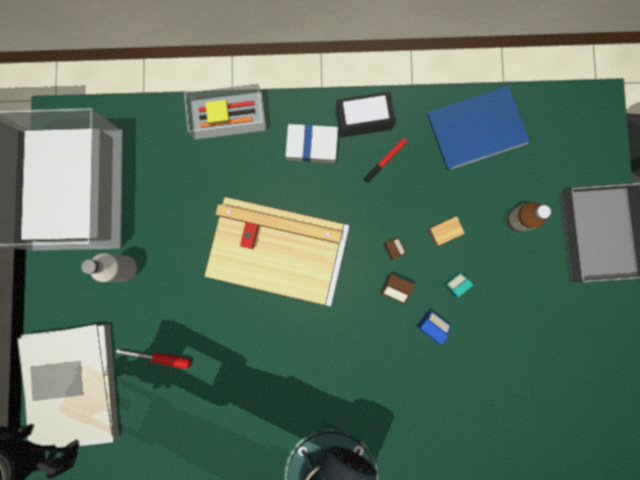

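View pics/scene0.png

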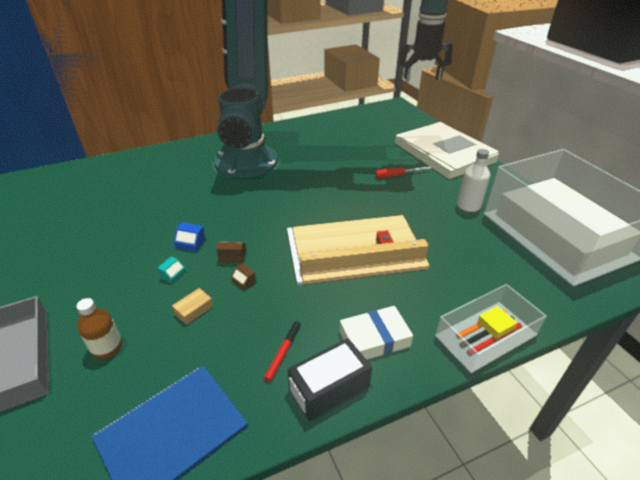

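The top view shows the larger brown block at (398,288) with its card toward the robot. The smaller brown look-alike is at (396,248), and the offcut is at (447,231). The jig is around (278,250), with the red stop at (249,236) on the fence's left half. I'll measure next.

```bash
cat > h.py <<'E'
import numpy as np, cv2
from plant import r, move_gripper, imaging
def cast(n,px,z):
    p=imaging.camera_params(n);K=np.array(p["K"]);R=np.array(p["orientation"]);e=np.array(p["eye"])
    px=np.atleast_2d(np.asarray(px,float)); d=np.c_[(px[:,0]-K[0,2])/K[0,0],-(px[:,1]-K[1,2])/K[1,1],-np.ones(len(px))]@R.T
    return e+d*((z-e[2])/d[:,2])[:,None]
def proj(n,P):
    p=imaging.camera_params(n);K=np.array(p["K"]);R=np.array(p["orientation"]);e=np.array(p["eye"])
    c=(np.atleast_2d(P)-e)@R; return np.c_[K[0,0]*c[:,0]/-c[:,2]+K[0,2],K[1,1]*-c[:,1]/-c[:,2]+K[1,2]]
def mask(img,lo,hi,box):
    m=cv2.inRange(cv2.cvtColor(img,cv2.COLOR_BGR2HSV),lo,hi);o=np.zeros_like(m);x0,y0,x1,y1=box;o[y0:y1,x0:x1]=m[y0:y1,x0:x1];return o
def big(m):
    return max(cv2.findContours(m,cv2.RETR_EXTERNAL,cv2.CHAIN_APPROX_NONE)[0],key=cv2.contourArea)
E
python3 - <<'E'
from h import *
im=cv2.imread("pics/top0.png"); hsv=cv2.cvtColor(im,cv2.COLOR_BGR2HSV)
for q in [(395,283),(396,295),(280,270),(280,222),(249,236),(410,310),(344,255)]: print(q,hsv[q[1],q[0]])
a=cv2.resize(im[190:310,195:355],None,fx=4.5,fy=4.5,interpolation=cv2.INTER_CUBIC)
cv2.imwrite("pics/jig.png",a)
b=cv2.resize(im[265:315,370:430],None,fx=10,fy=10,interpolation=cv2.INTER_CUBIC)
cv2.imwrite("pics/blk.png",b)
E
```

```text
(395, 283) [ 13 148 110]
(396, 295) [ 33  24 230]
(280, 270) [ 24  82 229]
(280, 222) [ 20 111 227]
(249, 236) [ 18  24 106]
(410, 310) [ 75 128  98]
(344, 255) [ 72  98 102]
```

View pics/jig.png

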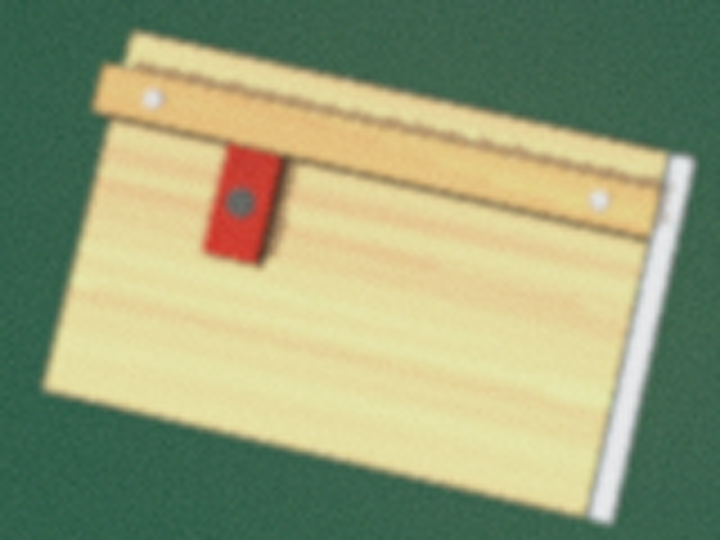

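View pics/blk.png

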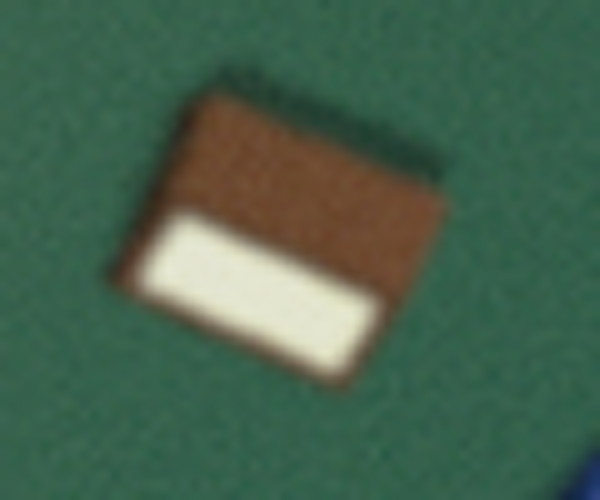

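The jig crop shows the top-front edge of the fence from (96,112) to (645,240). The stop's top corners are at (232,146), (285,155), (262,265) and (205,250). In the block crop the top's back edge runs from (210,90) to (448,208), and the lower lip of the slope ends at (345,388).

```bash
python3 - <<'E'
from h import *
J=lambda q:(np.array(q)+.5)/4.5-.5+[195,190]
B=lambda q:(np.array(q)+.5)/10-.5+[370,265]
f=cast("top",J([(96,112),(645,240)]),.052);d=f[1]-f[0]
print("fence",f.round(4).tolist(),np.linalg.norm(d),"th",np.degrees(np.arctan2(d[0],-d[1])))
b=cast("top",J([(43,390),(590,517),(133,32),(668,153)]),.012);print("bed",b.round(4).tolist());d=b[1]-b[0];print(np.linalg.norm(d),np.linalg.norm(b[2]-b[0]),"th",np.degrees(np.arctan2(d[0],-d[1])))
s=cast("top",J([(232,146),(285,155),(262,265),(205,250)]),.042);print("stop",s.round(4).tolist(),s.mean(0),np.linalg.norm(s[1]-s[0]),np.linalg.norm(s[2]-s[1]))
k=cast("top",B([(210,90),(448,208)]),.045);l=cast("top",B([(120,280),(345,388)]),.020);print("blk",k.round(4).tolist(),l.round(4).tolist())
for q in(k,l): d=q[1]-q[0];print(np.linalg.norm(d),np.degrees(np.arctan2(d[0],-d[1])))
print(np.linalg.norm((k-l)[:,:2],axis=1), (k+l).mean(0)/2)
# colour-mask checks
im=cv2.imread("pics/top0.png")
m=mask(im,(0,60,40),(20,255,160),(375,268,425,312))|mask(im,(18,0,150),(45,90,255),(375,268,425,312))
rb=cv2.minAreaRect(big(m));print("mask blk",rb,cast("top",[rb[0]],.035))
im=cv2.imread("pics/scene0.png")
m=mask(im,(0,60,20),(20,255,140),(205,232,252,268));c=big(m).reshape(-1,2)
print("scene blk bbox",c.min(0),c.max(0))
E
```

```text
fence [[0.6203, 0.2573, 0.052], [0.5468, -0.0294, 0.052]] 0.29604466643843314 th -14.38356389126106
bed [[0.4755, 0.296, 0.012], [0.4023, 0.0021, 0.012], [0.67, 0.2466, 0.012], [0.5969, -0.0442, 0.012]]
0.302831500107523 0.20067430001586334 th -13.984349576412033
stop [[0.602, 0.1874, 0.042], [0.5966, 0.1593, 0.042], [0.5386, 0.1719, 0.042], [0.5471, 0.202, 0.042]] [0.57108251 0.18016234 0.042     ] 0.02861529494303159 0.05939798154056571
blk [[0.4731, -0.1506, 0.045], [0.4447, -0.2048, 0.045]] [[0.4287, -0.1314, 0.02], [0.4022, -0.1838, 0.02]]
0.06120998568123497 -27.66403330547466
0.058713532244858646 -26.767890097003647
[0.04844239 0.04740148] [ 0.43718974 -0.16762126  0.0325    ]
mask blk ((397.4706726074219, 288.5633850097656), (26.88956642150879, 21.581497192382812), 24.775142669677734) [[ 0.43777142 -0.16704358  0.035     ]]
scene blk bbox [217 243] [244 262]
```

```bash
cat >> h.py <<'E'
def rot(yaw,tilt=0):  # yaw of tool x, tilt forward from straight down (deg)
    c,s=np.cos(np.radians(yaw)),np.sin(np.radians(yaw));xf=np.array([c,s,0]);yf=np.array([-s,c,0]);k=np.array([0,0,1.])
    t=np.radians(tilt);y=np.sin(t)*xf-np.cos(t)*k
    return np.c_[np.cross(y,yf),y,yf]
YJ=-14.1; UF=.5385; VS=.299   # jig yaw, fence plane (u), stop face (v)
c_,s_=np.cos(np.radians(YJ)),np.sin(np.radians(YJ)); XF=np.array([c_,s_,0]); YF=np.array([-s_,c_,0])
def J(u,v,z): return u*XF+v*YF+np.array([0,0,z])
def uvz(p): return np.round([p@XF,p@YF,p[2]],4)
def say(m): p=np.array(r.read_tcp_pos());f=np.array(r.read_contact_force());print(m,"t",round(r.read_time(),2),"uvz",uvz(p),"F uvz",np.round([f@XF,f@YF,f[2]],1),"op",round(r.read_opening(),4))
E
python3 - <<'E'
from h import *
print("ik tilt",[r.solve_ik(J(UF-.0375,VS-.03,.0445),rot(YJ,t)) is not None for t in(30,45)],r.solve_ik(J(UF-.1,VS-.03,.1),rot(YJ,45)) is not None)
W=rot(-26.5); g=np.array([.437,-.167,0])+.004*W[:,0]
r.reach(g+[0,0,.10],W)
r.line_to(g+[0,0,.006],max_speed=.12,threshold=8); say("down")
move_gripper(.04,40); say("gripped")
r.line_to(g+[0,0,.10],max_speed=.2); say("lift")
cv2.imwrite("pics/s1.png",imaging.camera("scene")[120:360,100:420])
E
```

```text
ik tilt [True, True] True
down t 3.67 uvz [ 0.4692 -0.0565  0.0067] F uvz [-0.1 -0.2 -0.3] op 0.0853
gripped t 4.03 uvz [ 0.4695 -0.0566  0.0072] F uvz [ 0.8 -0.3  3.1] op 0.0602
lift t 4.65 uvz [ 0.4675 -0.0562  0.0988] F uvz [ 0.3 -0.  -1.9] op 0.0595
```

View pics/s1.png

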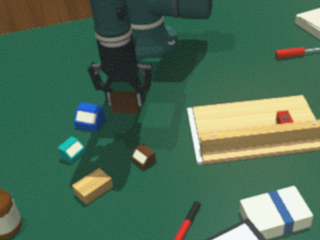

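The block is held level at 60 mm opening, at about (125,100) in the crop, and the neighbours are undisturbed. Next I place it on the bed, clear of the stop.

```bash
python3 - <<'E'
from h import *
u=UF-.025-.006+.004; v=VS-.061; W=rot(YJ)
r.reach(J(u,v,.13),W); r.line_to(J(u,v,.025),max_speed=.12); say("near")
print(r.line_to(J(u,v,.0165),max_speed=.02,threshold=4)); say("down")
move_gripper(.073); say("open")
r.line_to(J(u,v,.12),max_speed=.2); say("up")
move_gripper(.0)
r.reach(J(UF-.10,v-.06,.12),W); say("aside")
cv2.imwrite("pics/top1.png",imaging.camera("top"))
a=cv2.imread("pics/top1.png")[190:310,195:355];cv2.imwrite("pics/t1c.png",cv2.resize(a,None,fx=4.5,fy=4.5,interpolation=cv2.INTER_CUBIC))
E
```

```text
near t 6.88 uvz [0.5123 0.2382 0.026 ] F uvz [-0.1 -0.2  0.4] op 0.0594
True
down t 7.26 uvz [0.5124 0.2383 0.0192] F uvz [-0.4  0.7  3.4] op 0.0593
open t 7.55 uvz [0.5107 0.2377 0.0174] F uvz [-0.2 -0.2  0.3] op 0.0729
up t 8.21 uvz [0.5108 0.2378 0.1189] F uvz [-0.3 -0.6 -0.2] op 0.0728
aside t 9.36 uvz [0.4384 0.1778 0.1205] F uvz [-0.1 -0.9  0.1] op 0.0001
```

View pics/t1c.png

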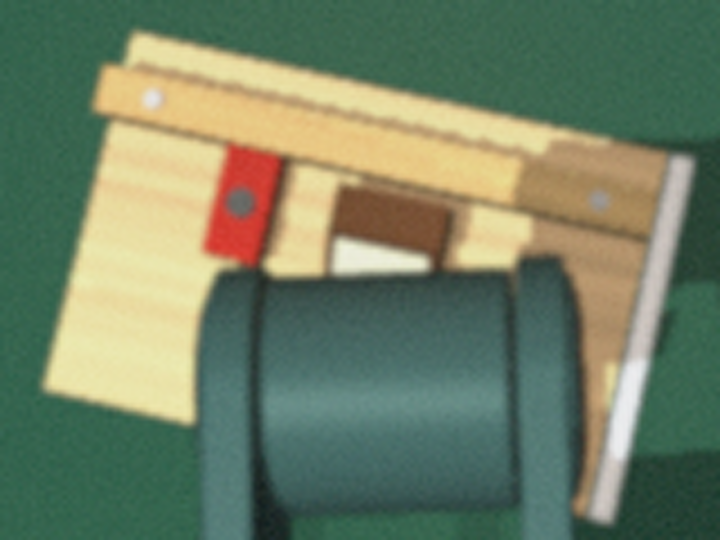

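The block stands upright and parallel to the fence, with gaps of about 6 mm to the fence and 28 mm to the stop. Its top corners in the crop are (343,185) to (450,208). Next I push it sideways to the stop, then into the fence.

```bash
python3 - <<'E'
from h import *
u=UF-.031
r.reach(J(u,.168,.10),rot(YJ)); r.line_to(J(u,.168,.023),max_speed=.15,threshold=6); say("at side")
print(r.line_to(J(u,.248,.023),max_speed=.04,threshold=6)); say("stop pushed")
p=np.array(r.read_tcp_pos()); q=uvz(p)
r.line_to(J(u,q[1]-.02,.023)); r.line_to(J(u,q[1]-.02,.10),max_speed=.25)
uf=UF-.031-.025-.030; v=VS-.030
r.reach(J(uf,v,.10),rot(YJ)); r.line_to(J(uf,v,.024),max_speed=.15,threshold=6); say("at front")
print(r.line_to(J(UF-.048,v,.024),max_speed=.03,threshold=8)); say("fence pushed")
q=uvz(np.array(r.read_tcp_pos()))
r.line_to(J(q[0]-.02,v,.024)); r.line_to(J(q[0]-.05,v,.10),max_speed=.2)
r.reach(J(UF-.11,v-.06,.16),rot(YJ)); say("aside")
a=imaging.camera("top");cv2.imwrite("pics/top2.png",a)
cv2.imwrite("pics/t2c.png",cv2.resize(a[195:275,215:315],None,fx=7.5,fy=7.5,interpolation=cv2.INTER_CUBIC))
E
```

```text
at side t 10.47 uvz [0.5079 0.1684 0.024 ] F uvz [ 0.4 -0.3  0.2] op -0.0
True
stop pushed t 11.87 uvz [0.5067 0.2289 0.0224] F uvz [ 0.3 -1.6  0.5] op -0.0
at front t 13.69 uvz [0.4533 0.2687 0.0243] F uvz [-0.1 -0.3  0.5] op 0.0
True
fence pushed t 14.58 uvz [0.4786 0.2689 0.0232] F uvz [ 0.2 -0.2  0.2] op 0.0
aside t 15.85 uvz [0.4288 0.2084 0.1593] F uvz [ 0.7  0.5 -0.6] op -0.0001
```

View pics/t2c.png

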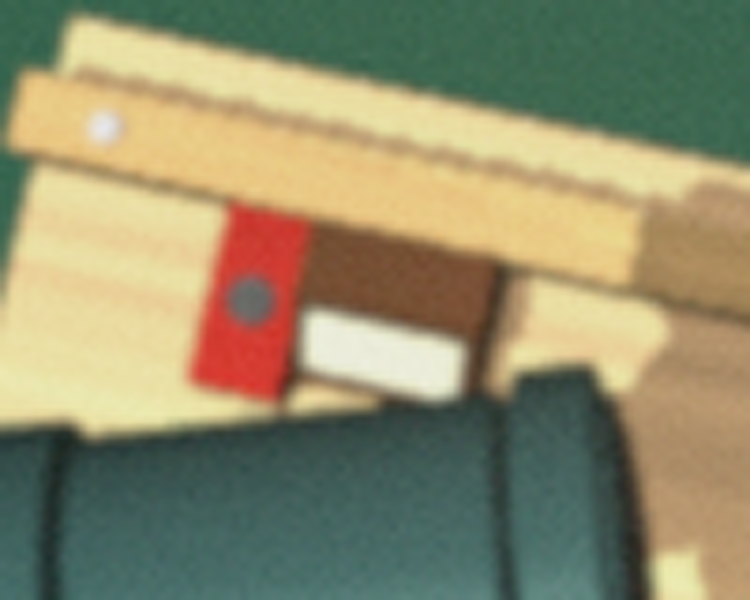

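The block's left end meets the stop and its back meets the fence, with no visible gap; the top corners are at about (310,228) and (495,265). I'll re-seat it once against the stop, then do the tilted diagonal push on the label face.

```bash
python3 - <<'E'
from h import *
u=UF-.031
r.reach(J(u,.19,.10),rot(YJ)); r.line_to(J(u,.19,.023),max_speed=.15,threshold=6)
print(r.line_to(J(u,.245,.023),max_speed=.04,threshold=8)); say("stop pushed")
q=uvz(np.array(r.read_tcp_pos()))
r.line_to(J(u,q[1]-.02,.023)); r.line_to(J(u,q[1]-.02,.11),max_speed=.25)
W=rot(YJ,45); d=W[:,1]; c=J(UF-.0375,VS-.030,.0445)
r.reach(c-.07*d+[0,0,.03],W); r.line_to(c-.03*d); say("before face")
print(r.line_to(c+.008*d,max_speed=.02,threshold=8)); say("touch")
b=np.array(r.read_tcp_pos()); k=np.dot(b-c,d)
for i in range(1,25):
    r.line_to(c+(k+.0007*i)*d,max_speed=.02)
    f=-np.array(r.read_contact_force())@d
    if f>28: break
r.dwell(.3); say(f"push {i} {f:.1f}")
print("along",-np.array(r.read_contact_force())@d)
a=imaging.camera("scene");cv2.imwrite("pics/s2.png",cv2.resize(a[170:290,270:450],None,fx=4,fy=4,interpolation=cv2.INTER_CUBIC))
E
```

```text
True
stop pushed t 18.01 uvz [0.5072 0.229  0.0225] F uvz [-0.1 -1.9  0. ] op 0.0001
before face t 20.18 uvz [0.481  0.2687 0.0661] F uvz [ 0.3 -0.   0.1] op 0.0
True
touch t 21.57 uvz [0.5017 0.2689 0.0438] F uvz [-2.6 -0.9  5. ] op -0.0001
push 3 35.5 t 22.62 uvz [0.5018 0.269  0.0437] F uvz [-26.7  -3.7  21.9] op 0.0002
along 34.40414534508101
```

View pics/s2.png

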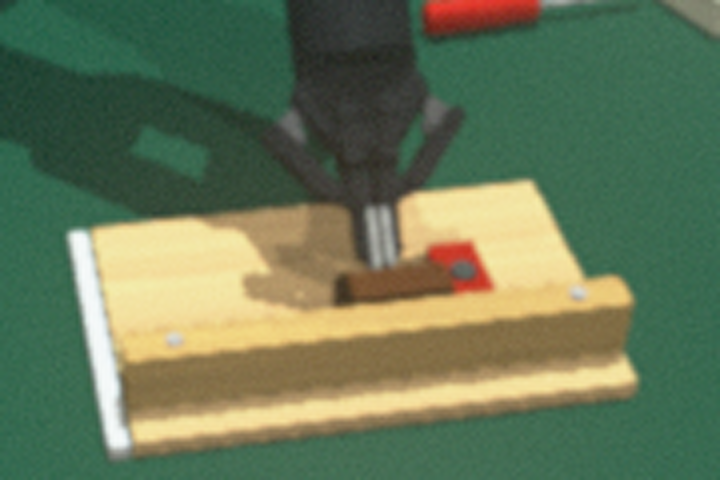

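The block is flush to the fence and stop, with the shut fingertips on the label face. The tool pushes the block with about 27 N into the fence, 22 N down and 4 N toward the stop. I'll confirm that it is steady, then hand in.

```bash
python3 - <<'E'
from h import *
r.dwell(.5); say("steady"); print(np.round(r.read_qvel(),3)); r.finish_job(); say("done")
E
```

```text
steady t 23.18 uvz [0.5018 0.269  0.0437] F uvz [-27.4  -2.8  22. ] op -0.0002
[ 0.041 -0.088  0.182 -0.013  0.085 -0.013]
the job is handed in; nothing more can be done
the job is handed in; nothing more can be done
```

The label block is on the jig bed with its back against the fence and its left end against the red stop. The arm is still pressing it diagonally, and the job was handed in at about 23 s of the 48 s allowed.

I gripped the larger dark brown block by its ends and set it on the bed clear of the stop. With the fingers shut, I slid it against the stop, then the fence, then the stop once more. I finished with a push on the label face with the gripper tilted 45°.

**Last checks:**
- **Force:** the push was steady, with about 27 N into the fence, 22 N down and 3 N toward the stop.
- **Position:** the fingertips were within about 1 mm of where the label face should be with the block fully seated.
- **Pictures:** no gap showed at the stop or the fence. The last full view was before the final pushes. The picture taken during the push shows the block in place, but its lower edge on the bed can't be seen.
- **Other objects:** no contact with any of them showed in the force readings or in the pictures, though those didn't cover the whole table.

No check failed or disagreed.

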